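# Hang the hub spanner on the rack's free peg

## Robot

A 6-joint arm with a two-finger parallel gripper is mounted at the origin on the work surface. World frame = base frame: x ahead of the robot, y to its left, z up, the work surface at z = 0. Lengths are in m, angles in rad, forces in N, time in s.
With the tool pointing down it reaches from about 0.35 to 1 m from the base axis. Payload 7.1 kg.
Tool frame: the origin (TCP) lies on the mounting face of the last link; the fingertips stand 173 mm ahead of it and the grasp point (between the pads) lies 155 mm ahead of it; z points along the fingers, y is the line along which they close (so a half turn about z gives the same grasp; the last joint's range is limited). The gripper opens to 85 mm and grips with 20 to 120 N. Pads are 22 mm wide; open, the fingers measure 114 mm over their backs; the gripper's body (76 mm by 85 mm) begins 54 mm behind the grasp point. The pads swing forward as they close: fully open they stand 13 mm farther back than shut.
Start: joints at [-1.348, 0.423, 1.63, -0, 1.089, -0.019], TCP at [0.15, -0.607, 0.405] pointing down, gripper open.
Joint ranges: [-3, 3], [-0.9, 2.11], [0.09, 2.58], [-1.31, 4.45], [0.11, 2.69], [-2.54, 2.54]. Speed limits (rad/s): [2.39, 2.39, 3.01, 3.14, 3.14, 3.14].

## Interface

Orientations are given as a unit quaternion [x, y, z, w].
In Python, from bench import manip, imaging gives the robot as it stands.
- The arm moves only by the tool step_arm, never from a script. Its argument "commands" is one flat list of numbers, 5 for each row, row after row: the closure, from 0 (fully open) to 1 (shut), then the shift along the tool's x, y, z each as a share of 250 mm, from -1 to 1, then the turn about the tool's z as a share of 90 degrees, from -1 to 1. In form: [jaw, tx, ty, tz, roll, jaw, tx, ty, tz, roll, ...]. A call has 1 to 8 rows; each row is the pose to reach, as a shift and turn from the pose commanded when the call began, along the tool's axes at that moment; what a row does not reach only later rows make up. A row lasts 1/10 s, in which the tool goes at most 50 mm and 8.59 degrees, less where a joint would pass 70% of its speed; a pose out of reach is approached as far as the arm can. A call with a number of a shift or a turn outside -1 to 1 is refused whole. A call with a gripper value outside its range is refused whole. The fingers move at their own pace and stop on an object; "force" is the grip in N (left out, the last holds). Time passes only in rows, so rows that repeat a pose let the fingers close. It gives the time, the measured TCP pose, the force, the opening and the grip force at its end, in the units of the state.
- manip.read_state(): the state, without advancing time (a new reading comes with each control period).
- imaging.capture(name): name is "side" or "top"; returns a dict with "frame" (400x640x3 uint8, red, green, blue), "fx", "fy", "cx", "cy" (pixels), "origin" and "orientation" of the camera in the world. Camera axes: x right, y down, z forward; pixel columns grow to the right and rows downward; lengths in m; the calibration is good to about 2 mm. A picture is of the moment at which its call begins. There is no depth.
- manip.finish_job(): hands the job in; it is judged then, once.
The state is a dict: "time_s": time; "joint_positions": joint angles; "dq": joint speeds; "joint_efforts": joint torques, N m; "tool_pos": TCP position; "tool_rot": TCP orientation; "ft_force": force on the tool from outside, world axes, zero at the start; "moment": the same for the moment, N m; "gripper_width": finger opening in m; "grasp_force": force on a finger pad.
Only numpy, scipy, OpenCV 4.12 (cv2) and the standard library are available. Lean on these libraries where they do the work, as an engineer would, in place of code of your own. Each camera call takes 0.05 s, during which the arm holds its last target. There are 200 camera calls.

## Task

Put the hub spanner that lies on the bench away on the sloping tool rack: slip its eye over the one free peg and slide it right down until it lies flat on the sloping face, with its fork end hanging down the slope like the two tools already there. Do not disturb those two tools or the tin, the bin and the steel block on the bench.

Things in the scene. Friction and masses are not known exactly. Their poses are not given: they have to be found in the camera images.
- spanner: The tool to hang: flat steel spanner, 12 mm thick, 181 mm long, lying flat. Round eye at one end (52 mm outside, hole 28 mm), shank 26 mm wide, two-pronged fork 50 mm wide at the other end. Origin: centre of the eye on the underside; x points from fork to eye, z up. Shank from x = -22 to -115 mm, fork to -155 mm. About 0.4 kg, centre of mass near x = -65 mm.
- spanner_eye (a point): Centre of the spanner's eye hole, at half thickness.
- spanner_grip (a point): Middle of the spanner's shank, 65 mm from the eye's centre, at half thickness: a good place to grip across the 26 mm width.
- spanner_fork (a point): Point midway between the prongs of the spanner's fork, 150 mm from the eye's centre, at half thickness.
- rack: Fixed grey steel tool rack: a panel 300 mm wide, 215 mm up the slope, rising towards the robot at 40 degrees from horizontal, 20 mm above the bench at its front edge (x = -85 mm), 158 mm at its upper edge. Origin: centre of its footprint; x horizontally up-slope (towards the robot), y along the rack, z up. Three equal pegs stand on it in a level row, 100 mm apart.
- peg_free: The one peg with nothing on it (which of the three varies): steel, 16 mm diameter, 45 mm long, the last 9 mm tapered to 8 mm. Square to the face, so it leans 40 degrees from vertical, away from the robot. Origin: centre of its foot on the face, 129 mm above the bench. Level frame: x horizontally up-slope, y along the rack, z up; the peg's axis is (-0.643, 0, 0.766) in it.
- peg_root (a point): Point on the free peg's axis 6 mm out from the face: where the centre of the spanner's eye comes when it lies on the face centred on the peg.
- peg_tip (a point): Tip of the free peg, on its axis, 45 mm from the face.
- hung_a: A steel tool already hanging on another peg: same 52 mm eye, 12 mm thick, with a straight 22 mm bar and a wider rectangular end, reaching 138 mm down the slope from the eye. Origin: centre of its eye on the face; frame level, x horizontally up-slope. Leave it alone.
- hung_b: A steel tool already hanging on the third peg: same 52 mm eye, 12 mm thick, with a shorter 22 mm bar that ends in a 40 mm disc, reaching 128 mm down the slope. Origin: centre of its eye on the face; frame level, x horizontally up-slope. Leave it alone.
- tin: A closed tin can, 68 mm diameter and 110 mm high, standing on the bench. Origin: centre of its underside. Leave it alone.
- bin: An open blue plastic parts bin, 110 x 160 x 65 mm high. Origin: centre of its underside. Leave it alone.
- block: A ground steel block, 100 x 50 x 45 mm high. Origin: centre of its underside. Leave it alone.
Not all that is in view belongs to the job. Several things have the shape of the spanner; the one meant has the colours described above.

How it is judged:
By the outcome, as a careful person would: the job done as asked, in the order asked, and still so for the second after the job is handed in, with the robot touching nothing.
It also fails if it takes over 38 s, if anything falls off the work surface, if the arm or the gripper's body presses on something with over 40 N, if the wrist force passes 120 N, or if a joint passes its speed limit or range.

## Working session

There is one attempt and no reset: what is moved stays moved. The work goes in short steps, Python scripts to look and compute and a tool call to move; the robot and the scene stay as the last step left them, time stands still between calls to the robot, and variables do not carry over. Pictures are saved under pics/ and viewed, at most 10 in all, crops included, and the job is handed in when it is done.

Besides the shell and the picture viewer there is one more tool, called after "Call:" as name(argument=value, ...) on one line, values as JSON. step_arm: Moves the arm, as the interface text tells. Shift numbers are shares of 250 mm and turn numbers shares of 90 degrees, none past 1 either way. Its arguments: {"type":"object","properties":{"commands":{"type":"array","items":{"type":"number","minimum":-1,"maximum":1}},"force":{"type":"number"}},"required":["commands"]}

```bash
mkdir -p pics; ls; python3 - <<'E'
from bench import manip, imaging
import cv2,numpy as np,json
for n in ("top","side"):
    c=imaging.capture(n); cv2.imwrite(f"pics/{n}0.png",c["frame"][:,:,::-1])
    print(n,{k:np.round(v,4).tolist() for k,v in c.items() if k!="frame"})
s=manip.read_state(); print({k:np.round(v,4).tolist() for k,v in s.items()})
E
```

```text
pics
top {'fx': 393.3341, 'fy': 393.3341, 'cx': 316.4633, 'cy': 192.9077, 'origin': [0.4503, -0.1058, 1.0879], 'orientation': [0.7071, -0.705, 0.0374, -0.0398]}
side {'fx': 387.799, 'fy': 387.799, 'cx': 316.9004, 'cy': 207.555, 'origin': [0.4895, 0.6354, 0.6395], 'orientation': [-0.0482, 0.8863, -0.4605, 0.0128]}
{'time_s': 0.1, 'joint_positions': [-1.348, 0.4238, 1.6306, -0.0, 1.0886, -0.019], 'dq': [-0.0008, -0.0019, -0.0014, 0.0002, -0.0007, 0.0005], 'joint_efforts': [-0.0007, -55.8428, -28.2443, -0.0, 0.003, 0.0], 'tool_pos': [0.1496, -0.6066, 0.404], 'tool_rot': [0.9927, 0.1206, -0.0001, -0.0007], 'ft_force': [-0.4248, -0.1013, -0.1342], 'moment': [-0.0001, 0.0131, 0.0404], 'grasp_force': 0.0, 'gripper_width': 0.0858}
```

View pics/top0.png

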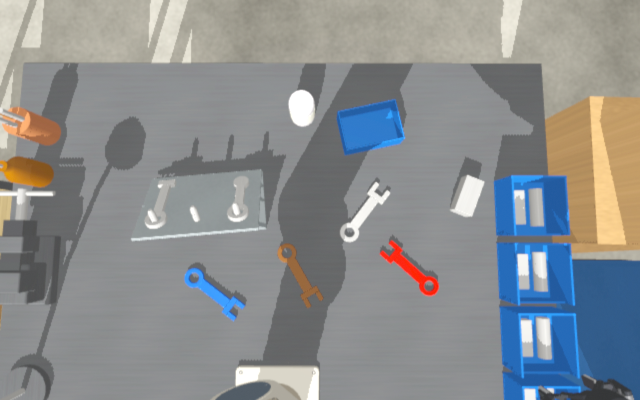

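View pics/side0.png

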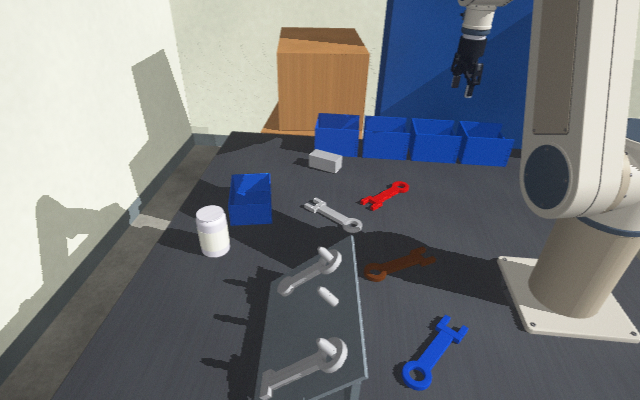

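The top view shows four spanner shapes:
- pale steel: eye (349,232), fork (380,188)
- blue: eye (195,276)
- brown: eye (287,252)
- red: eye (428,286)

The description says steel, so I choose the pale one. The free peg is the middle one, at top (195,214) and side (328,296). I'll check both in one close crop.

```bash
cat > h.py <<'E'
import numpy as np,cv2
from scipy.spatial.transform import Rotation as R
from bench import manip,imaging
def cap(n): return imaging.capture(n)
def ray(c,uv):
    d=np.array([(uv[0]-c["cx"])/c["fx"],(uv[1]-c["cy"])/c["fy"],1.]); return np.array(c["origin"]),R.from_quat(c["orientation"]).apply(d)
def plane(c,uv,z):
    o,d=ray(c,uv); return o+d*(z-o[2])/d[2]
def tri(c1,u1,c2,u2):
    o1,d1=ray(c1,u1);o2,d2=ray(c2,u2); a=np.linalg.lstsq(np.c_[d1,-d2],o2-o1,rcond=None)[0]
    p,q=o1+a[0]*d1,o2+a[1]*d2; return (p+q)/2,np.linalg.norm(p-q)
def proj(c,p):
    q=R.from_quat(c["orientation"]).inv().apply(np.array(p)-c["origin"]); return q[:2]/q[2]*c["fx"]+[c["cx"],c["cy"]]
def blobs(c,lo,hi,roi,amin=15):
    """HSV mask blobs in roi (x0,y0,x1,y1) -> mask,[(area,centroid,label)]"""
    hsv=cv2.cvtColor(c["frame"],cv2.COLOR_RGB2HSV); m=cv2.inRange(hsv,lo,hi); k=np.zeros_like(m); k[roi[1]:roi[3],roi[0]:roi[2]]=1; m*=k
    n,l,s,ce=cv2.connectedComponentsWithStats(m)
    return l,[(int(s[i,4]),ce[i].round(1).tolist(),i) for i in range(1,n) if s[i,4]>=amin]
E
python3 - <<'E'
from h import *
t,s=cap("top"),cap("side")
a=cv2.resize(t["frame"][165:245,125:285],(800,400)[:2],interpolation=cv2.INTER_CUBIC)
b=cv2.resize(t["frame"][170:250,330:400],(263,300)); b=cv2.resize(t["frame"][175:247,330:400],(194,200))
d=cv2.resize(s["frame"][235:335,265:365],(200,200)); e=cv2.resize(s["frame"][190:240,295:370],(300,200))
im=np.zeros((600,800,3),np.uint8); im[:400]=a; im[400:,:194]=b; im[400:,200:400]=d; im[400:,410:710]=e
cv2.imwrite("pics/crop1.png",im[:,:,::-1])
for c,p in ((t,[(349,239),(195,214),(366,208),(205,200),(240,200),(349,232)]),(s,[(328,296),(335,215),(300,320)])):
    hsv=cv2.cvtColor(c["frame"],cv2.COLOR_RGB2HSV); print([(q,hsv[q[1],q[0]].tolist()) for q in p])
l,b=blobs(t,(0,0,150),(180,50,255),(125,165,400,250)); print(b)
l,b=blobs(s,(0,0,150),(180,50,255),(255,190,380,400)); print(b)
E
```

```text
[((349, 239), [23, 4, 248]), ((195, 214), [24, 5, 249]), ((366, 208), [24, 5, 247]), ((205, 200), [93, 15, 154]), ((240, 200), [24, 7, 183]), ((349, 232), [100, 7, 115])]
[((328, 296), [110, 4, 217]), ((335, 215), [114, 7, 185]), ((300, 320), [101, 33, 84])]
[(7337, [201.0, 206.8], 1), (885, [363.8, 213.0], 3)]
[(380, [333.2, 212.7], 1), (325, [359.5, 312.3], 2), (100, [326.1, 253.2], 3), (109, [335.7, 263.0], 4), (65, [293.6, 285.2], 5), (170, [328.6, 295.7], 6), (178, [327.5, 346.3], 7), (184, [340.6, 357.9], 8), (137, [278.4, 385.7], 9)]
```

View pics/crop1.png

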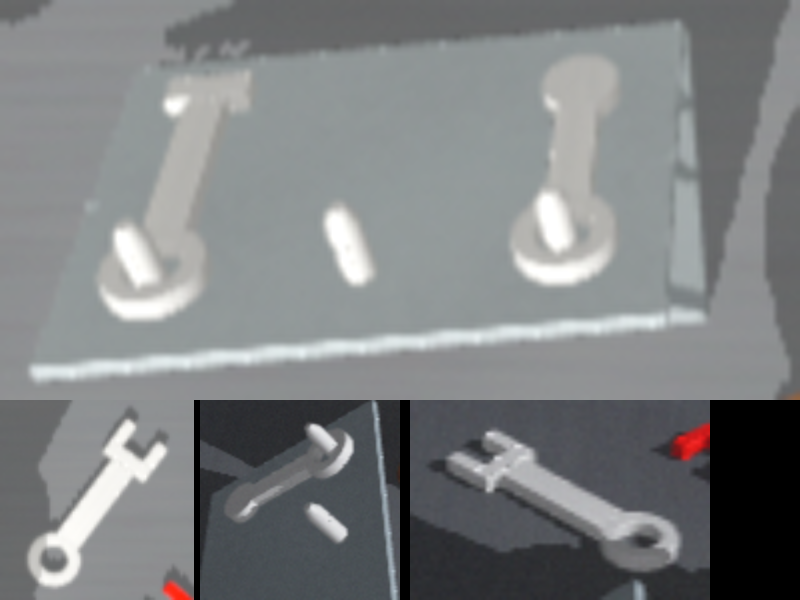

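The crop confirms the pale steel spanner: eye near top (349,232), fork up-right. The free peg is the middle one, with its tip near (192.6,207.4) and its foot near (196.6,220.6). Now I'll measure both precisely.

```bash
python3 - <<'E'
from h import *
t,s=cap("top"),cap("side")
def ends(l,i):
    p=np.argwhere(l==i)[:,::-1].astype(float); m=p.mean(0); d=np.linalg.svd(p-m,full_matrices=0)[2][0]; q=(p-m)@d
    return m,m+d*(q.min()-.5),m+d*(q.max()+.5)
# pegs
l,b=blobs(t,(0,0,215),(180,50,255),(125,190,260,235)); print("top",b)
for a,c,i in b: print(np.round(ends(l,i),1).tolist())
l2,b2=blobs(s,(0,0,150),(180,50,255),(255,235,380,400)); 
for a,c,i in b2:
    if a in range(90,200): print("side",a,np.round(ends(l2,i),1).tolist())
# spanner
l,b=blobs(t,(0,0,215),(180,30,255),(330,175,400,247)); a,c,i=max(b); m=(l==i).astype(np.uint8)
cs,h=cv2.findContours(m,cv2.RETR_CCOMP,cv2.CHAIN_APPROX_NONE)
for k,cc in enumerate(cs):
    M=cv2.moments(cc); 
    if M["m00"]>5: print("contour",M["m00"],M["m10"]/M["m00"],M["m01"]/M["m00"],h[0][k][3])
e=ends(l,i); P=[plane(t,u,.012)[:2] for u in e]; print("ends px",np.round(e,1).tolist(),"world",np.round(P,4).tolist(),"len",np.linalg.norm(P[1]-P[2]))
q=R.from_quat(manip.read_state()["tool_rot"]); print("tool axes\n",q.as_matrix().round(4))
E
```

```text
top [(57, [235.2, 208.9], 1), (75, [194.0, 213.9], 2), (57, [151.3, 215.9], 3), (61, [236.4, 218.5], 4), (59, [154.0, 225.7], 5), (103, [221.1, 231.4], 6)]
[[235.2, 208.9], [233.5, 203.3], [237.1, 214.8]]
[[194.0, 213.9], [191.1, 206.4], [196.9, 221.6]]
[[151.3, 215.9], [148.3, 210.3], [154.3, 221.4]]
[[236.4, 218.5], [227.5, 218.8], [245.6, 218.3]]
[[154.0, 225.7], [162.7, 224.7], [145.7, 226.6]]
[[221.1, 231.4], [257.5, 228.4], [183.5, 234.5]]
side 100 [[326.1, 253.2], [319.5, 246.8], [332.0, 258.8]]
side 109 [[335.7, 262.8], [341.4, 253.5], [329.9, 272.5]]
side 169 [[328.6, 295.7], [319.3, 287.0], [337.1, 303.7]]
side 178 [[327.5, 346.2], [318.8, 338.7], [335.6, 353.2]]
side 184 [[340.6, 357.8], [347.4, 342.2], [334.4, 372.2]]
side 138 [[278.8, 385.5], [299.5, 372.3], [260.5, 397.1]]
contour 534.5 365.48518864982844 210.9953227315248 -1
ends px [[365.4, 211.2], [382.4, 186.0], [345.1, 241.3]] world [[0.5182, -0.2359], [0.5879, -0.2834], [0.4362, -0.18]] len 0.18354934420758395
tool axes
 [[ 9.709e-01  2.394e-01 -1.000e-04]
 [ 2.394e-01 -9.709e-01  5.000e-04]
 [-0.000e+00 -5.000e-04 -1.000e+00]]
```

```bash
python3 - <<'E'
from h import *
t,s=cap("top"),cap("side")
for n,a,b in (("free c",(194,213.9),(328.6,295.7)),("free tip",(191.4,207),(319.8,287.5)),("free foot",(196.7,221.2),(336.6,303.3)),("R tip",(233.6,203.8),(319.9,247.2)),("L tip",(148.5,210.9),(319.2,339.1))):
    p,e=tri(t,a,s,b); print(n,p.round(4),"gap %.4f"%e)
# peg via planes: tip z .161, centroid ~.147
print("planes: tips",[plane(t,u,.1620).round(4).tolist() for u in ((191.4,207),(233.6,203.8),(148.5,210.9))],"c",plane(t,(194,213.9),.147).round(4),"side c",plane(s,(328.6,295.7),.147).round(4))
# spanner
hsv=cv2.cvtColor(t["frame"],cv2.COLOR_RGB2HSV); m=cv2.inRange(hsv,(0,0,200),(180,40,255)); sub=np.zeros_like(m); sub[222:244,338:360]=m[222:244,338:360]
pts=cv2.findNonZero(sub); hull=np.zeros_like(m); cv2.fillConvexPoly(hull,cv2.convexHull(pts),255)
cv,r=cv2.minEnclosingCircle(pts[(pts[:,0,1]>228)])
hole=cv2.morphologyEx(cv2.bitwise_and(hull,~sub),cv2.MORPH_OPEN,np.ones((3,3),np.uint8)); n,l,st,ce=cv2.connectedComponentsWithStats(hole)
print("hole",[(st[i,4],ce[i].round(1).tolist(),plane(t,ce[i],.009).round(4).tolist()) for i in range(1,n)],"circle",cv,r,plane(t,cv,.012).round(4))
# shank sections: edges across axis at distance 40..100 from eye
ax=np.array([-.8265,.5633]); nrm=np.array([-ax[1],ax[0]]); E=np.array([.4581,-.1949])
ys,xs=np.nonzero(m[170:250,330:400]); W=np.array([plane(t,(x+330,y+170),.012)[:2] for x,y in zip(xs,ys)])-E
u,v=W@ax,W@nrm
for a in range(-160,31,10):
    k=(abs(u-a/1000)<.006); print(a,(v[k].min()*1e3).round(1) if k.any() else None,(v[k].max()*1e3).round(1) if k.any() else None,round(v[k].mean()*1e3,1) if k.any() else None,end="; ")
print(u.min(),u.max())
E
```

```text
free c [0.5023 0.1905 0.1477] gap 0.0006
free tip [0.5174 0.1914 0.1663] gap 0.0006
free foot [0.4868 0.1891 0.1291] gap 0.0032
R tip [0.5258 0.0922 0.1669] gap 0.0017
L tip [0.5085 0.2913 0.1676] gap 0.0019
planes: tips [[0.5174, 0.1927, 0.162], [0.5253, 0.0932, 0.162], [0.5079, 0.2937, 0.162]] c [0.502  0.1907 0.147 ] side c [0.5026 0.1898 0.147 ]
hole [(np.int32(87), [348.2, 232.0], [0.4615, -0.1887, 0.009])] circle (349.7676086425781, 233.27464294433594) 8.859882354736328 [ 0.458  -0.1929  0.012 ]
-160 -20.5 20.5 -9.7; -150 -22.7 27.3 1.6; -140 -23.5 26.6 2.0; -130 -24.1 26.6 1.2; -120 -23.3 25.9 1.7; -110 -16.5 24.4 1.9; -100 -13.4 13.1 -0.3; -90 -14.0 12.4 -0.9; -80 -14.0 10.9 -1.4; -70 -14.7 10.9 -2.0; -60 -15.4 10.2 -2.6; -50 -16.1 9.5 -3.1; -40 -16.1 9.6 -3.6; -30 -16.7 8.9 -3.9; -20 -23.4 14.9 -4.5; -10 -24.1 19.4 -1.2; 0 -24.8 20.2 5.0; 10 -24.0 18.7 1.9; 20 -21.7 15.0 -2.5; 30 -4.4 1.6 -1.4; -0.15648327075307977 0.025176726096880892
```

Call:
step_arm(commands=[0.3, 0.855, -0.595, 0.2, 0.567, 0.3, 0.855, -0.595, 0.2, 0.567, 0.3, 0.855, -0.595, 0.2, 0.567, 0.3, 0.855, -0.595, 0.2, 0.567, 0.3, 0.855, -0.595, 0.2, 0.567, 0.3, 0.855, -0.595, 0.2, 0.567, 0.3, 0.855, -0.595, 0.2, 0.567, 0.3, 0.855, -0.595, 0.2, 0.567], force=60)

```text
time_s: 1.2
tool_pos: [0.3219, -0.4112, 0.3549]
tool_rot: [0.948, -0.317, 0.0, 0.0]
ft_force: [-0.4, 0.4, 0.3]
gripper_width: 0.0596
grasp_force: 0.0
```

```bash
cat >> h.py <<'E'
def go(p,yaw_deg):
    """shares (tx,ty,tz,roll) from measured TCP pose to TCP p with tool x at yaw"""
    s=manip.read_state(); r=R.from_quat(s["tool_rot"]).as_matrix(); d=r.T@(np.array(p)-s["tool_pos"])/.25
    y=np.degrees(np.arctan2(r[1,0],r[0,0])); return np.r_[d,((y-yaw_deg+180)%360-180)/90].round(3).tolist()
E
python3 -c "
from h import *
print(go((.4936,-.2156,.24),-37.2))"
```

```text
[0.078, -1.038, 0.459, 0.003]
```

Call:
step_arm(commands=[0.3, 0.078, -1.0, 0.4, 0.003, 0.3, 0.078, -1.0, 0.4, 0.003, 0.3, 0.078, -1.0, 0.4, 0.003, 0.3, 0.078, -1.0, 0.4, 0.003, 0.3, 0.078, -1.0, 0.4, 0.003, 0.3, 0.078, -1.0, 0.4, 0.003, 0.3, 0.078, -1.0, 0.4, 0.003])

```text
time_s: 1.9
tool_pos: [0.4893, -0.2233, 0.2538]
tool_rot: [0.948, -0.319, -0.0, -0.0]
ft_force: [0.1, 0.2, 0.5]
gripper_width: 0.0595
grasp_force: 0.0
```

```bash
python3 -c "
from h import *
print(go((.4936,-.2156,.174),-37.2))
t,s=cap('top'),cap('side')
im=np.vstack([cv2.resize(t['frame'][140:290,270:430],(640,600))]); im=np.hstack([cv2.resize(t['frame'][150:280,290:420],(400,400)),cv2.resize(s['frame'][100:260,250:410],(400,400))]); cv2.imwrite('pics/a1.png',im[:,:,::-1])"
```

```text
[-0.005, -0.035, 0.319, 0.0]
```

View pics/a1.png

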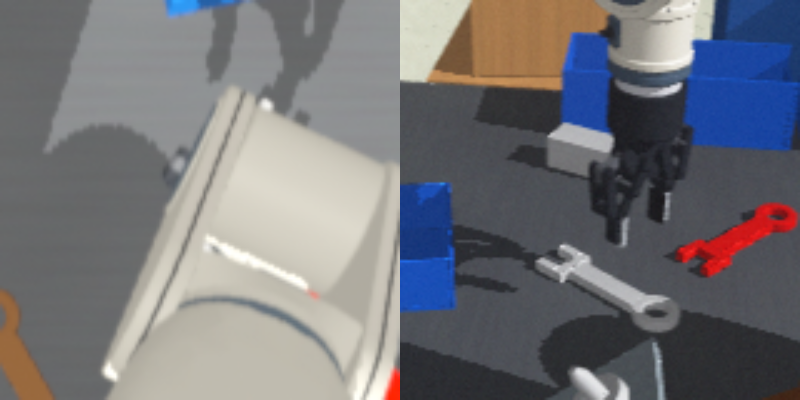

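The side view shows the open fingers, tips at crop (620,232) and (662,205), straddling the steel shank near the eye. Next I descend and close.

Call:
step_arm(commands=[0.3, -0.005, -0.035, 0.2, 0.0, 0.3, -0.005, -0.035, 0.3, 0.0, 0.3, -0.005, -0.035, 0.32, 0.0, 0.3, -0.005, -0.035, 0.32, 0.0, 0.8, -0.005, -0.035, 0.32, 0.0, 0.8, -0.005, -0.035, 0.32, 0.0, 0.8, -0.005, -0.035, 0.32, 0.0, 0.8, -0.005, -0.035, 0.32, 0.0], force=50)

```text
time_s: 2.8
tool_pos: [0.4931, -0.2166, 0.1766]
tool_rot: [0.947, -0.321, 0.001, 0.0]
ft_force: [-2.0, -2.6, 7.4]
gripper_width: 0.0243
grasp_force: 49.4
```

Call:
step_arm(commands=[0.8, 0, 0, -0.2, 0, 0.8, 0, 0, -0.4, 0, 0.8, 0, 0, -0.6, 0, 0.8, 0, 0, -0.6, 0, 0.8, 0, 0, -0.6, 0], force=40)

```text
time_s: 3.3
tool_pos: [0.4923, -0.216, 0.3261]
tool_rot: [0.947, -0.321, 0.001, 0.0]
ft_force: [-0.4, 0.2, -4.6]
gripper_width: 0.0245
grasp_force: 47.9
```

```bash
python3 -c "
from h import *
t,s=cap('top'),cap('side')
st=manip.read_state(); print(st['tool_pos'],st['ft_force'],st['moment'],st['gripper_width'])
im=np.hstack([cv2.resize(t['frame'][150:280,290:420],(400,400)),cv2.resize(s['frame'][60:220,270:430],(400,400))]); cv2.imwrite('pics/a2.png',im[:,:,::-1])"
```

```text
[ 0.49153276 -0.21561225  0.32341171] [-0.53183348  0.51467854 -4.65397541] [ 0.01682464  0.14678621 -0.02896192] 0.024617380072943756
```

View pics/a2.png

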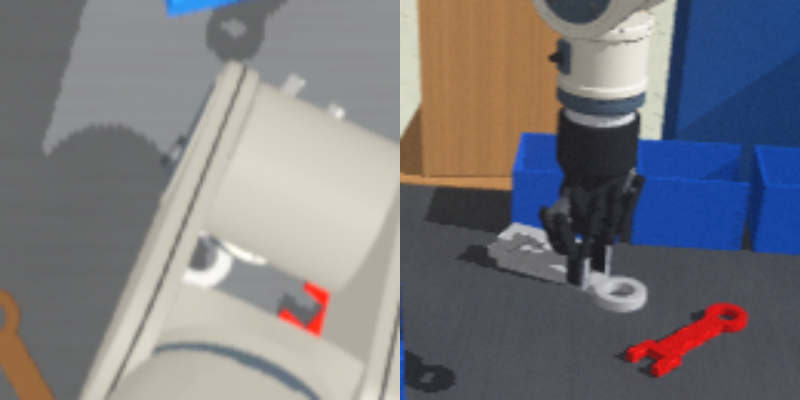

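Held level, with the eye at side crop (622,293) and the fork at (515,245). Next is the move to hover above the free peg.

```bash
python3 -c "
from h import *
print(go((.525,-.01,.385),-16),go((.5524,.1952,.385),4.96))"
```

```text
[-0.394, -0.734, -0.246, -0.238] [-0.806, -1.453, -0.245, -0.471]
```

Call:
step_arm(commands=[0.8, -0.04, -0.075, -0.1, -0.03, 0.8, -0.09, -0.17, -0.24, -0.06, 0.8, -0.15, -0.28, -0.24, -0.1, 0.8, -0.21, -0.39, -0.24, -0.14, 0.8, -0.27, -0.5, -0.24, -0.18, 0.8, -0.33, -0.61, -0.24, -0.22, 0.8, -0.38, -0.7, -0.24, -0.238, 0.8, -0.394, -0.734, -0.246, -0.238], force=60)

```text
time_s: 4.2
tool_pos: [0.5253, -0.0085, 0.3836]
tool_rot: [0.99, -0.138, -0.003, 0.0]
ft_force: [-0.5, -1.3, -4.3]
gripper_width: 0.0238
grasp_force: 65.0
```

```bash
python3 -c "
from h import *
print(go((.5524,.1952,.375),4.96))"
```

```text
[-0.118, -0.813, 0.035, -0.232]
```

Call:
step_arm(commands=[0.8, -0.01, -0.08, 0, -0.03, 0.8, -0.03, -0.2, 0, -0.07, 0.8, -0.05, -0.33, 0, -0.11, 0.8, -0.07, -0.46, 0, -0.15, 0.8, -0.09, -0.59, 0, -0.19, 0.8, -0.11, -0.71, 0, -0.22, 0.8, -0.118, -0.79, 0.035, -0.232, 0.8, -0.118, -0.813, 0.035, -0.232])

```text
time_s: 5.0
tool_pos: [0.5532, 0.1942, 0.3747]
tool_rot: [0.999, 0.043, -0.002, 0.001]
ft_force: [-0.1, -1.2, -4.2]
gripper_width: 0.0237
grasp_force: 65.0
```

Call:
step_arm(commands=[0.8, 0, 0, 0, 0, 0.8, 0, 0, 0, 0])

```text
time_s: 5.2
tool_pos: [0.5535, 0.1921, 0.3767]
tool_rot: [0.999, 0.042, -0.001, 0.0]
ft_force: [0.4, -0.9, -3.2]
gripper_width: 0.0239
grasp_force: 65.0
```

```bash
python3 -c "
from h import *
t,s=cap('top'),cap('side')
st=manip.read_state(); print(st['tool_pos'],st['tool_rot'],st['ft_force'],st['moment'],go((.5524,.1952,.375),4.96))
im=np.hstack([cv2.resize(t['frame'][120:250,130:260],(400,400)),cv2.resize(s['frame'][160:360,220:420],(400,400))]); cv2.imwrite('pics/a3.png',im[:,:,::-1])"
```

```text
[0.55361624 0.19189148 0.37732578] [ 9.99132874e-01  4.16336626e-02 -2.95823909e-04  2.26163916e-04] [-0.93337726 -0.84842233 -4.30718619] [ 0.00236978  0.08553842 -0.0379926 ] [-0.004, -0.014, 0.009, -0.002]
```

View pics/a3.png

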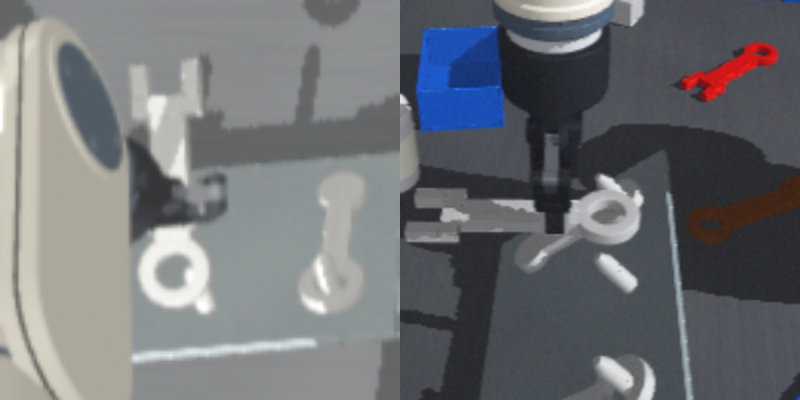

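The top crop shows the ring at (175,271), with the peg foot appearing beside it at (207,300). In the side crop the ring is at (607,214) and the peg at (615,272). I'll triangulate the eye hole.

```bash
cat > eye.py <<'E'
from h import *
def hole(c,uv,thr,rmax=16):
    g=cv2.cvtColor(c["frame"],cv2.COLOR_RGB2GRAY); u,v=map(int,np.round(uv)); k=4
    w=cv2.resize(g[v-rmax:v+rmax,u-rmax:u+rmax],None,fx=k,fy=k,interpolation=cv2.INTER_LINEAR)
    m=(w<thr).astype(np.uint8); n,l,s,ce=cv2.connectedComponentsWithStats(m,connectivity=4)
    i=l[rmax*k,rmax*k]; p=ce[i]; return np.array([(p[0]+.5)/k-.5+u-rmax,(p[1]+.5)/k-.5+v-rmax]),int(s[i,4])/k/k,i
if __name__=="__main__":
    t,s=cap("top"),cap("side")
    g=cv2.cvtColor(s["frame"],cv2.COLOR_RGB2GRAY); print(g[260:276:2,305:345:2])
    g=cv2.cvtColor(t["frame"],cv2.COLOR_RGB2GRAY); print(g[200:217:2,172:206:2])
    for a in (140,170,190,205):
        for b in (100,125,150):
            ht,hs=hole(t,(187,208),a),hole(s,(323,267),b); print(a,b,ht,hs,[x.round(4) for x in tri(t,ht[0],s,hs[0])])
    st=manip.read_state(); P=np.array(st["tool_pos"])-[0,0,.1706]; e=P-.04*R.from_quat(st["tool_rot"]).as_matrix()[:,0]; print("pred grip",P,"eye",e,proj(t,e),proj(s,e))
    print(s["origin"],t["origin"])
E
python3 eye.py
```

```text
[[112 182 178 175 179 182 198 197 173 157 134 138 171 175 179 179 219 231
  168  76]
 [ 91 179 179 178 181 203 199 188 169 135 116 112 109 158 178 182 183 223
   84  77]
 [171 188 179 181 188 201 192 181 114 106 103 112 108 102 173 183 187 146
   76  77]
 [180 180 185 182 186 203 111 101 105  99 103 102 106  99 164 181 181 163
   74  74]
 [183 188 179 183 184 145 108 103 107 106 103 105 154 155 178 181 186 169
   73  73]
 [183 185 195 181 184 183 156 110 104 106 116 139 154 180 182 187 198 160
   77  77]
 [155 156 116 175 184 184 186 183 169 161 170 180 182 186 188 192 211 146
   74  77]
 [135 121 111 109 150 181 185 183 182 179 181 182 183 186 201 204 201 104
   81  80]]
[[152 145 150 222 240 242 242 245 242 240 240 223 154 147 148 147 148]
 [154 145 190 241 243 239 219 186 194 222 242 238 199 148 148 148 148]
 [155 148 233 243 237 179 149 146 147 155 225 240 235 154 149 149 149]
 [155 162 238 243 200 148 146 147 147 159 211 240 238 160 148 149 150]
 [156 164 239 242 174 146 146 145 146 218 249 241 239 162 149 150 149]
 [155 160 239 242 204 148 147 148 148 222 241 241 238 156 150 14
[... 1916 characters left out ...]
np.int32(2)) (array([323.36213488, 266.5640266 ]), 862.3125, np.int32(0)) [array([0.513 , 0.1897, 0.2122]), np.float64(0.001)]
205 125 (array([185.52284193, 207.56362108]), 111.5, np.int32(2)) (array([324.14811293, 266.21335576]), 106.8125, np.int32(3)) [array([0.5123, 0.1894, 0.2129]), np.float64(0.0002)]
205 150 (array([185.52284193, 207.56362108]), 111.5, np.int32(2)) (array([324.28310502, 266.11084475]), 136.875, np.int32(3)) [array([0.5122, 0.1893, 0.2131]), np.float64(0.0004)]
pred grip [0.55368867 0.19206958 0.20704264] eye [0.51382766 0.18873803 0.2070405 ] [186.71753367 207.13035183] [323.06518003 268.53550659]
[0.48947925 0.63536418 0.63954044] [ 0.45029118 -0.10575147  1.08786443]
```

Triangulated eye: about (0.512, 0.189, 0.211), with a ray gap under 1 mm. It sits a few mm above the level prediction, so the fork already droops slightly, which is the helpful direction. I'll shift 2.5 mm in +y and go down to just above the tip.

Call:
step_arm(commands=[0.8, 0, -0.01, 0.0, 0, 0.8, 0, -0.012, 0.05, 0, 0.8, 0, -0.012, 0.1, 0, 0.8, 0, -0.012, 0.14, 0, 0.8, 0, -0.012, 0.14, 0, 0.8, 0, -0.012, 0.14, 0], force=40)

```text
time_s: 6.0
tool_pos: [0.5533, 0.196, 0.3418]
tool_rot: [0.999, 0.042, -0.001, 0.0]
ft_force: [0.0, 0.3, -3.3]
gripper_width: 0.0237
grasp_force: 65.0
```

```bash
python3 -c "
from h import *
t,s=cap('top'),cap('side')
st=manip.read_state(); print(st['tool_pos'],st['tool_rot'],st['ft_force'],st['moment'])
im=np.hstack([cv2.resize(t['frame'][170:240,150:220],(400,400),interpolation=cv2.INTER_CUBIC),cv2.resize(s['frame'][220:340,270:390],(400,400),interpolation=cv2.INTER_CUBIC)]); cv2.imwrite('pics/a4.png',im[:,:,::-1])"
```

```text
[0.5536141  0.19610776 0.34266592] [ 9.99100689e-01  4.23999418e-02  2.34463201e-04 -6.30022659e-05] [ 0.57679754 -0.15630179 -3.76800136] [ 0.04988727  0.08553059 -0.02590145]
```

View pics/a4.png

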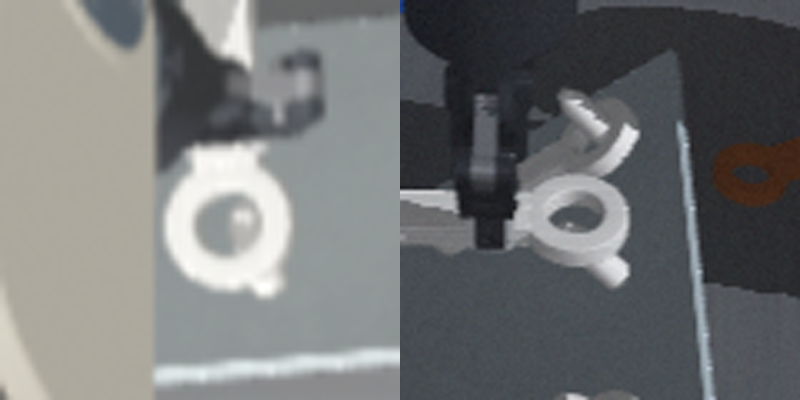

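The peg tip shows inside the eye: top crop hole at (228,222) with tip at (243,220), side crop hole at (575,212) with tip at (570,228). Allowing for parallax it is aligned. I'll lower it onto the tip, then follow the axis.

Call:
step_arm(commands=[0.8, -0.006, 0, 0.02, 0, 0.8, -0.008, 0, 0.04, 0, 0.8, -0.015, 0, 0.05, 0, 0.8, -0.023, 0, 0.06, 0, 0.8, -0.023, 0, 0.06, 0], force=25)

```text
time_s: 6.6
tool_pos: [0.548, 0.1956, 0.3275]
tool_rot: [0.999, 0.042, 0.001, -0.0]
ft_force: [2.5, 0.3, -6.1]
gripper_width: 0.024
grasp_force: 64.9
```

Call:
step_arm(commands=[0.72, -0.013, 0, 0.015, 0, 0.72, -0.026, 0, 0.031, 0, 0.72, -0.026, 0, 0.031, 0], force=25)

```text
time_s: 6.9
tool_pos: [0.5446, 0.1954, 0.3219]
tool_rot: [0.999, 0.043, 0.006, -0.001]
ft_force: [15.7, -1.4, -5.9]
gripper_width: 0.0243
grasp_force: 56.7
```

Force +x: the far wall of the hole is bearing on the peg, so I'm about 4 mm too far toward the robot. I'll ease back and then follow the axis.

Call:
step_arm(commands=[0.72, 0.026, 0, 0.0, 0, 0.72, 0.026, 0, 0.0, 0], force=25)

```text
time_s: 7.1
tool_pos: [0.5476, 0.1954, 0.3196]
tool_rot: [0.999, 0.042, -0.001, 0.0]
ft_force: [-1.0, 0.2, -2.3]
gripper_width: 0.0242
grasp_force: 56.9
```

Call:
step_arm(commands=[0.72, -0.008, 0, 0.015, 0, 0.72, -0.018, 0, 0.031, 0, 0.72, -0.018, 0, 0.031, 0], force=25)

```text
time_s: 7.4
tool_pos: [0.5435, 0.1951, 0.3121]
tool_rot: [0.999, 0.043, 0.001, 0.0]
ft_force: [4.0, -1.9, 1.6]
gripper_width: 0.0246
grasp_force: 57.4
```

```bash
python3 -c "
from h import *
t,s=cap('top'),cap('side')
st=manip.read_state(); print(st['tool_pos'],st['ft_force'],st['moment'],st['grasp_force'])
im=np.hstack([cv2.resize(t['frame'][140:240,130:230],(400,400),interpolation=cv2.INTER_CUBIC),cv2.resize(s['frame'][220:340,250:370],(400,400),interpolation=cv2.INTER_CUBIC)]); cv2.imwrite('pics/a5.png',im[:,:,::-1])"
```

```text
[0.54359004 0.19507888 0.31226955] [ 4.33082212 -1.6808526   0.27016706] [-0.33597522 -0.40249485  0.13389566] 57.35285460948944
```

View pics/a5.png

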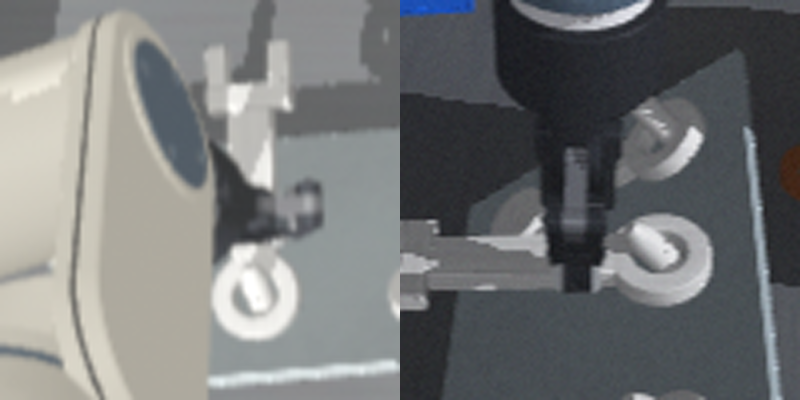

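The eye is over the peg, which comes up through the ring at top crop (255,290) and side crop (655,245). Now I swing the fork down about the peg.

Call:
step_arm(commands=[0.72, -0.004, 0, 0.016, 0, 0.72, -0.01, 0, 0.032, 0, 0.72, -0.016, 0, 0.044, 0, 0.72, -0.016, 0, 0.044, 0], force=20)

```text
time_s: 7.9
tool_pos: [0.5415, 0.1952, 0.3022]
tool_rot: [0.999, 0.042, 0.004, -0.001]
ft_force: [11.8, -0.8, 1.9]
gripper_width: 0.0241
grasp_force: 57.8
```

Call:
step_arm(commands=[0.72, 0.004, 0, 0.016, 0, 0.72, 0.004, 0, 0.032, 0, 0.72, 0.0, 0, 0.048, 0, 0.72, -0.004, 0, 0.048, 0], force=20)

```text
time_s: 8.3
tool_pos: [0.5396, 0.195, 0.2892]
tool_rot: [0.999, 0.042, 0.002, -0.001]
ft_force: [9.8, -0.1, 0.2]
gripper_width: 0.024
grasp_force: 57.3
```

```bash
python3 -c "
from h import *
t,s=cap('top'),cap('side')
st=manip.read_state(); print(st['tool_pos'],st['ft_force'],st['moment'],st['grasp_force'])
im=np.hstack([cv2.resize(t['frame'][140:240,130:230],(400,400),interpolation=cv2.INTER_CUBIC),cv2.resize(s['frame'][220:340,240:360],(400,400),interpolation=cv2.INTER_CUBIC)]); cv2.imwrite('pics/a6.png',im[:,:,::-1])"
```

```text
[0.53953885 0.19501763 0.28951602] [ 8.9735341  -0.20593587 -0.79007063] [-0.02190208 -1.03562435  0.01175125] 57.25610911846161
```

View pics/a6.png

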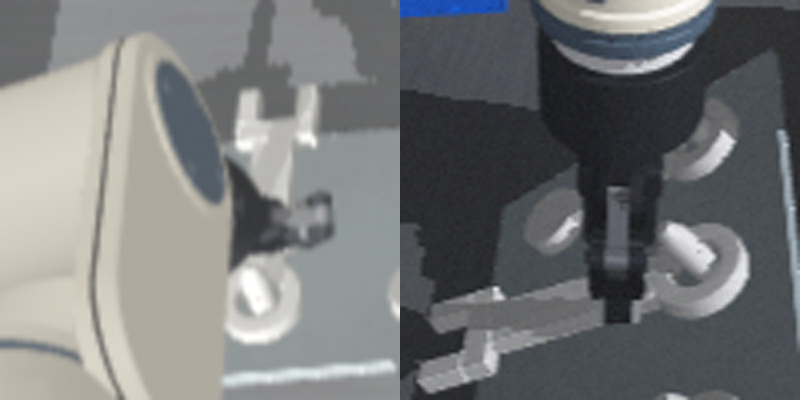

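The swing is working: the fork is lower (side crop (450,345)) and the peg stands further out of the ring. Continue down.

Call:
step_arm(commands=[0.72, 0.0, 0, 0.016, 0, 0.72, -0.004, 0, 0.032, 0, 0.72, -0.01, 0, 0.048, 0, 0.72, -0.01, 0, 0.048, 0], force=20)

```text
time_s: 8.8
tool_pos: [0.5362, 0.1947, 0.2767]
tool_rot: [0.999, 0.042, 0.001, -0.0]
ft_force: [6.0, 0.1, 0.6]
gripper_width: 0.0247
grasp_force: 55.7
```

Call:
step_arm(commands=[0.72, 0.0, 0, 0.0, 0])

```text
time_s: 8.9
tool_pos: [0.5364, 0.1947, 0.277]
tool_rot: [0.999, 0.042, 0.001, -0.0]
ft_force: [6.6, -0.2, -1.4]
gripper_width: 0.0243
grasp_force: 55.6
```

Call:
step_arm(commands=[0.6, 0.0, 0, 0.0, 0, 0.5, 0.0, 0, 0.0, 0, 0.3, 0, 0, 0, 0, 0.3, 0, 0, 0, 0, 0.3, 0, 0, 0, 0])

```text
time_s: 9.4
tool_pos: [0.5355, 0.1945, 0.2769]
tool_rot: [0.999, 0.042, -0.0, 0.0]
ft_force: [-0.2, -0.2, -0.0]
gripper_width: 0.0597
grasp_force: 0.0
```

Call:
step_arm(commands=[0.3, 0.0, 0, -0.1, 0, 0.3, 0, 0, -0.3, 0, 0.3, 0, 0, -0.5, 0, 0.3, 0.1, 0, -0.6, 0, 0.3, 0.3, 0, -0.6, 0, 0.3, 0.5, 0, -0.6, 0, 0.3, 0.5, 0, -0.6, 0])

```text
time_s: 10.1
tool_pos: [0.6646, 0.2051, 0.4265]
tool_rot: [0.999, 0.042, 0.002, -0.0]
ft_force: [-0.2, 0.1, -0.6]
gripper_width: 0.0601
grasp_force: 0.0
```

```bash
python3 -c "
from h import *
t,s=cap('top'),cap('side')
st=manip.read_state(); print(st['tool_pos'],st['ft_force'],st['time_s'])
im=np.hstack([cv2.resize(t['frame'][140:260,110:310],(400,240),interpolation=cv2.INTER_CUBIC)]); im=np.vstack([cv2.resize(t['frame'][150:250,110:310],(600,300),interpolation=cv2.INTER_CUBIC),cv2.resize(s['frame'][220:400,200:560],(600,300),interpolation=cv2.INTER_CUBIC)]); cv2.imwrite('pics/a7.png',im[:,:,::-1])"
```

```text
[0.66071779 0.20489348 0.42579704] [-1.24705016 -0.01742914 -0.30911629] 10.2
```

View pics/a7.png

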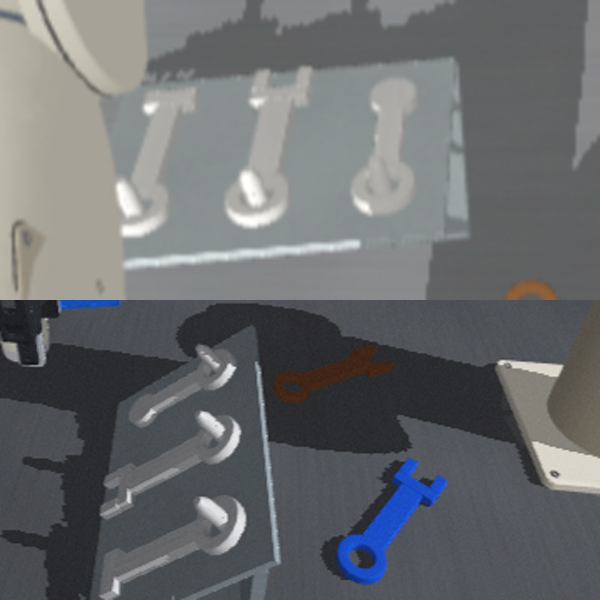

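The spanner hangs on the middle peg with its fork down the slope, parallel to the untouched neighbours: ring at top crop (257,197), fork at (280,85). I'll make a numeric check that it lies flat before handing in.

```bash
python3 -c "
from h import *
t,s=cap('top'),cap('side')
print(tri(t,(196,174),s,(261.8,346)),tri(t,(211.7,173.3),s,(263,329.2)))
foot=np.array([.487,.189,.129]); d=np.array([.766*.9963,.766*.0865,-.643]); n=np.array([.643*.9963,.643*.0865,.766])
print('expected fork end, flat',foot+.15*d+.012*n)
for nm,p0 in (('tin',None),):
  pass
g0=cv2.imread('pics/top0.png')[:,:,::-1].astype(int); df=abs(g0-t['frame']).max(2)
for nm,(x0,y0,x1,y1) in dict(tin=(285,85,320,130),bin=(332,95,410,160),block=(445,160,490,220),b=(225,172,252,225),a=(140,205,170,230)).items(): print(nm,int((df[y0:y1,x0:x1]>60).sum()))
"
```

```text
(array([0.61536664, 0.22331247, 0.03904122]), np.float64(0.0005075221649732614)) (array([0.62033605, 0.18296807, 0.03239298]), np.float64(0.0032132132129016433))
expected fork end, flat [0.60916232 0.19960628 0.041742  ]
tin 156
bin 389
block 0
b 86
a 11
```

The fork end is at z ≈ 0.032–0.039 against 0.042 expected, so it lies flat on the face. The differences at the tin and bin are most likely the moved arm shadow, since the arm's path stayed clear of both. Handing in.

```bash
python3 -c "
from bench import manip
print(manip.finish_job())"
```

```text
the job is handed in; nothing more can be done
None
```

The steel spanner hangs on the free middle peg, flat on the face with its fork down the slope, and the job was handed in at about 10 s; the hung tools, tin, bin and block look undisturbed, but I put pixel changes around the tin, bin and hung_b down to arm shadow and did not re-measure them.

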